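Hold a glued shelf corner square

ROBOT

A 6-joint arm with a two-finger parallel gripper is mounted at the origin on the work surface. World frame = base frame: x ahead of the robot, y to its left, z up, the work surface at z = 0. Lengths are in m, angles in rad, forces in N, time in s.
With the tool pointing down it reaches from about 0.35 to 0.775 m from the base axis. Payload 7.3 kg.
Tool frame: the origin (TCP) lies at the very end of the fingers, on their centre line; the grasp point (between the pads) lies 19 mm behind it; z points along the fingers, x is the direction in which the jaws open and shut, and the axes are right-handed (so a half turn about z gives the same grasp; the last joint's range is limited). The gripper opens to 92 mm and grips with 3 to 60 N. Pads are 19 mm wide; open, the fingers measure 130 mm over their backs; the gripper's body (75 mm by 190 mm) begins 47 mm behind the grasp point.
Start: joints at [-0.146, 0.342, 1.524, -0, 1.275, -0.146], TCP at [0.525, 0, 0.227] pointing down, gripper open.
Joint ranges: [-2.53, 2.53], [-0.77, 2.02], [0.04, 2.7], [-1, 4.14], [0.28, 2.66], [-3.11, 3.11]. Speed limits (rad/s): [2.57, 2.57, 3.14, 3.14, 3.14, 3.14].

INTERFACE

Orientations are given as [roll, pitch, yaw] about the fixed x, y, z axes, in that order (R = Rz(yaw) Ry(pitch) Rx(roll)).
In Python, from cell import robot, read_camera, nets gives the robot as it stands. The module is installed in compiled form; this text tells all that it offers.
- The arm moves only by the tool carry_out, never from a script. Its arguments are lists of equal length, an entry for each row: "translation": the shift along the tool's x, y, z in m, a list of three; "turn": the turn, a rotation vector about the tool's x, y, z in rad, a list of three; "gripper": the gripper's target within -1 to 1 (shut at 1, half-way at 0, fully open at -1). A call has 1 to 10 rows; each row shifts and turns the commanded pose from where the row before left it, along the tool's axes as they then stand; what a row does not reach is not made up. A row lasts 1/10 s, in which the tool goes at most 50 mm and 8.59 degrees, less where a joint would pass 70% of its speed; a pose out of reach is approached as far as the arm can. A call with a gripper value outside its range is refused whole. The fingers move at their own pace and stop on an object; "squeeze" is the grip in N (left out, the last holds). Time passes only in rows, so rows that do not move let the fingers close. It gives the time, the measured TCP pose, the force and the opening at its end, in the units of the state.
- robot.observe(): the state, without advancing time (a new reading comes with each control period).
- read_camera(name): name is "scene" or "side" or "wrist"; returns a dict with "img" (384x512x3 uint8, red, green, blue), "fx", "fy", "cx", "cy" (pixels), "world_from_camera" (4x4, takes a point from camera to world coordinates). Camera axes: x right, y down, z forward; pixel columns grow to the right and rows downward; lengths in m; the calibration is good to about 2 mm. A picture is of the moment at which its call begins. There is no depth.
- robot.hand_in(): hands the job in, once; it reports no verdict.
Trained networks look in a picture, given as the dict that the camera call returned (one of the last four; its "shot" number tells which), for a name from the list of things; names that differ only in an ending like _2 or _b are one class to them, and where a whole thing is asked for, a point or a joint stands for the part that bears it (a point fixed in the world has none). Each returns a list of dicts, best first, with "score" (0 to 1); they miss things now and then, are a little off and sometimes report something else, mostly with a low value. They report only what shows in the picture. A call takes as long as a camera call. They do not tell look-alikes from the thing itself.
- nets.regions_of(picture, name): "region" (384x512 bool, what is visible of it) and "pixel" ([column, row] in pixels, amid what is visible of it).
- nets.tip_of(picture, name): "pixel" ([column, row] in pixels: a listed point, or the origin of a listed thing).
The state is a dict: "time": time; "qpos": joint angles; "qvel": joint speeds; "joint_efforts": joint torques, N m; "tool_pos": TCP position; "tool_rot": TCP orientation; "contact_force": force on the tool from outside, world axes, zero at the start; "torque": the same for the moment, N m; "opening": finger opening in m.
Only numpy, scipy, OpenCV 4.12 (cv2) and the standard library are available. Lean on these libraries where they do the work, as an engineer would, in place of code of your own. Each camera call takes 0.05 s, during which the arm holds its last target. There are 200 camera calls.

TASK

The corner of the new kitchen shelf frame has just been glued. First press the red flip cap of the yellow glue tube in the rack fully shut; then take the carpenter's square by its orange grip and, keeping it flat and low over the worktop, press it firmly into the inside of the corner until both of its outer edges lie flush against the two timbers and the hinged one has been pushed out square, and finish while still holding it pressed there. Leave everything else on the worktop where it is.

Things in the scene. Friction and masses are not known exactly. Their poses are not given: they have to be found in the camera images.
- glue_mouth (a point): centre of the top of the yellow glue tube's neck, 112 mm above the worktop. Tube 36 mm across, fixed upright in the rack. x points level from the cap's hinge to its thumb tab, z up; the hinge line is at x = -17 mm. The red cap is a disc 32 mm across, 9 mm thick; shut, it is centred on this point, its top 9.5 mm above it
- rack: plywood tube rack 54 x 150 x 54 mm, fixed; origin under its centre, y along the row. Three upright fixed tubes stand in it 46 mm apart, in any order: yellow with the red cap (half open), white with a blue cap, grey with a black cap (both shut, tops 122 mm above the worktop)
- glue_tab (a point): middle of the thumb tab of the red cap, 38 mm from the hinge line along the cap; shut, it is 21 mm ahead of glue_mouth (along its x) and 5 mm above it, and it rises as the cap opens
- glue_cap (a joint): angle of the red cap (rad): 0 is fully shut, larger is more open; it starts half open at 0.4 to 0.65. It is stiff (about 1 N at the tab) and stays where it is left; pressing straight down on its free half closes it
- plate: fixed pine timber (plate) of the corner, 32 mm wide, 40 high, held by a blue clamp on its outer edge (48 mm high at most). Origin: the inside corner of the frame at worktop level; x runs along the plate's inside face from the corner (162 mm long), y points level into the open inside of the corner. The inside face is the upright plane y = 0
- stud: the hinged stud with its fixed brass hinge pin; this origin and axes are those of the fixed pin, and equal those of plate
- stud_face (a point): darker timber (stud) of the corner, 32 mm wide, 40 high, hinged at the inside corner about an upright axis. Origin: the same inside corner; y runs along the stud's inside face away from the corner (face from 5 to 165 mm), x points into the inside of the corner. The inside face is the upright plane x = 0
- stud_hinge (a joint): angle of the stud (rad): 0 is square to the plate, negative leans into the inside of the corner, where a light spring pulls it (rest -0.12: its end stands about 20 mm in). Pushing it out to square takes about 2 N at 120 mm from the corner; let go, it swings back. It can go past square, to 0.08
- square_grip (a point): centre of the upright orange grip on the carpenter's square: 50 mm long, 18 wide, 12 to 60 mm above the square's underside, this point at 36; its length runs along the diagonal between x and y. x and y run along the legs, from heel to leg ends, z up; the outer edges are the planes x = -45 and y = -45 mm. In the corner, x lies along the plate and y along the stud
- square_heel (a point): outer corner (heel) of the square, where its outer edges meet: at x = -45 mm, y = -45 mm, 30 mm below square_grip; 6 mm above its underside
- square: the whole square: flat aluminium L 12 mm thick, two equal legs 120 mm long outside and 28 mm wide, web in the inner angle, about 0.3 kg, loose on the worktop; origin on its underside, 36 mm straight below square_grip, same axes
- mug: blue mug, 76 mm across, 85 mm high; leave alone. Origin under its centre
- pot: red cooking pot, 150 mm across, 80 mm high; leave alone. Origin under its centre
- jar: amber glass jar with brass lid, 66 mm across, 100 mm high; leave alone. Origin under its centre
- screwdriver: screwdriver 190 mm long lying on the worktop; leave alone
- offcut: pine offcut 75 x 40 x 32 mm; leave alone. Origin under its centre
- screw_tray: open steel screw tray 90 x 130 x 35 mm; leave alone. Origin under its centre
- spoon: wooden spoon lying on the worktop; leave alone
Mind the look-alikes: they are no part of the job. What is shaped like the plate but turquoise is not meant.

How it is judged:
On the way, in this order (a step that is already met when the one before it is completed fails the run):
1. the red cap of the glue tube is pressed shut (value of joint glue_cap below 0.08 rad), for 0.2 s.
2. the square is in the corner, touching both timbers (contact force between square and plate above 0.5 N and contact force between square and stud above 0.5 N and angle between the x axis of square_grip and the x axis of plate, either way round below 0.03 rad and angle between the y axis of square_grip and the y axis of stud_face, either way round below 0.03 rad and horizontal distance between square_heel and plate below 0.004 m and value of joint stud_hinge between -0.03 and 0.03 rad), for 0.2 s.
At the end, for the whole second after the job is handed in: Cap under 0.08 rad. Fingers hold the square (over 2 N), flat (tilt under 0.06), at rest, heel under 25 mm high and within 4 mm of the inside corner, over 0.5 N against plate and stud each, edges within 0.03 rad of both timbers, stud within 0.03 rad of square (all of step 2 and value of joint glue_cap below 0.08 rad and height (world z) of square_heel below 0.025 m and angle between square_grip's own z axis and vertical below 0.06 rad and contact force between the fingers and square above 2 N and linear speed of square below 0.02 m/s); the arm keeps its last pose, push and grip.
It fails at once if a bystander (mug, pot, jar, screwdriver, offcut, screw tray, spoon) is moved more than 30 mm (distance of any of mug, pot, jar, screwdriver, offcut, screw_tray, spoon from where it was at the start of the episode above 0.03 m).
It also fails if it takes over 61 s, if anything falls off the work surface, if the arm or the gripper's body presses on something with over 40 N, if the wrist force passes 120 N, or if a joint passes its speed limit or range.

## Working session

There is one attempt and no reset: what is moved stays moved. The work goes in short steps, Python scripts to look and compute and a tool call to move; the robot and the scene stay as the last step left them, time stands still between calls to the robot, and variables do not carry over. Pictures are saved under pics/ and viewed, about 8 in all and at most 12, crops included, and the job is handed in when it is done.

Besides the shell and the picture viewer there is one more tool, called after "Call:" as a command line: name --argument value ..., lists and objects as JSON in quotes. carry_out: Moves the arm, as the interface text tells. Its arguments: {"type":"object","properties":{"translation":{"type":"array","items":{"type":"array","items":{"type":"number"}}},"turn":{"type":"array","items":{"type":"array","items":{"type":"number"}}},"gripper":{"type":"array","items":{"type":"number"}},"squeeze":{"type":"number"}},"required":["translation","turn","gripper"]}

```bash
mkdir -p pics
cat > h.py <<'E'
import numpy as np, cv2
from cell import robot, read_camera, nets
from scipy.spatial.transform import Rotation as R
def ray(p,px):
    T=np.array(p["world_from_camera"]); d=np.array([(px[0]-p["cx"])/p["fx"],(px[1]-p["cy"])/p["fy"],1.])
    return T[:3,3],T[:3,:3]@d
def atz(p,px,z):
    o,d=ray(p,px); return o+d*(z-o[2])/d[2]
def proj(p,w):
    T=np.array(p["world_from_camera"]); c=T[:3,:3].T@(np.array(w)-T[:3,3]); return np.array([p["fx"]*c[0]/c[2]+p["cx"],p["fy"]*c[1]/c[2]+p["cy"]])
def tri(obs):
    A=np.zeros((3,3));b=np.zeros(3)
    for p,px in obs:
        o,d=ray(p,px);d=d/np.linalg.norm(d);M=np.eye(3)-np.outer(d,d);A+=M;b+=M@o
    return np.linalg.solve(A,b)
def save(p,n,crop=None,s=1):
    im=p["img"][:,:,::-1]
    if crop: im=im[crop[1]:crop[3],crop[0]:crop[2]]
    cv2.imwrite("pics/"+n,cv2.resize(im,None,fx=s,fy=s,interpolation=cv2.INTER_CUBIC))
E
python3 - <<'E'
from h import *
np.set_printoptions(precision=3,suppress=True)
Z=dict(glue_mouth=.112,glue_tab=.13,square_grip=.036,square_heel=.006,plate=0,stud_face=0,rack=0,square=0)
ims=[]
for c in ["scene","side"]:
    p=read_camera(c); ims.append(p["img"][:,:,::-1]); print(c,np.array(p["world_from_camera"])[:3,3],np.array(p["world_from_camera"])[:3,2])
    for n,z in Z.items():
        for t in nets.tip_of(p,n)[:3]: print(n,np.round(t["pixel"],1),round(t["score"],2),atz(p,t["pixel"],z))
    cv2.imwrite(f"pics/{c}0.png",cv2.resize(ims[-1],(800,600),interpolation=cv2.INTER_CUBIC))
E
```

```text
scene [ 1.133 -0.285  1.199] [-0.472  0.294 -0.831]
glue_mouth [166.6 288. ] 0.7 [ 0.635 -0.277  0.112]
glue_mouth [307.4 226.3] 0.49 [0.681 0.16  0.112]
glue_tab [169.1 288.7] 0.52 [ 0.649 -0.273  0.13 ]
glue_tab [203.6 240.7] 0.4 [ 0.569 -0.127  0.13 ]
square_grip [184.8 221.7] 0.79 [ 0.427 -0.133  0.036]
square_grip [243.8 183.4] 0.71 [0.397 0.105 0.036]
square_heel [202.  237.9] 0.82 [ 0.492 -0.109  0.006]
plate [252.6 144.1] 0.92 [0.236 0.238 0.   ]
plate [308.4 225.6] 0.65 [0.634 0.21  0.   ]
plate [375.  158.4] 0.58 [0.532 0.582 0.   ]
stud_face [310.2 228.8] 0.55 [0.647 0.208 0.   ]
stud_face [246.7 185.3] 0.43 [0.387 0.121 0.   ]
stud_face [200.4 238.6] 0.34 [ 0.489 -0.113  0.   ]
rack [187.7 292.2] 0.6 [ 0.629 -0.229  0.   ]
square [187.7 233.3] 0.97 [ 0.449 -0.139  0.   ]
square [189.3 292.3] 0.72 [ 0.632 -0.225  0.   ]
side [0.416 0.789 0.94 ] [ 0.087 -0.635 -0.768]
glue_mouth [190.7 159.4] 0.45 [ 0.726 -0.022  0.112]
square_grip [281.1 159.8] 0.84 [ 0.448 -0.132  0.036]
square_grip [204.  243.2] 0.54 [0.638 0.23  0.036]
square_heel [268.  167.6] 0.72 [ 0.491 -0.119  0.006]
plate [201.2 238.6] 0.74 [0.658 0.193 0.   ]
plate [203.8 243.9] 0.73 [0.646 0.21  0.   ]
plate [343.2 271. ] 0.64 [0.241 0.249 0.   ]
stud_face [201.4 243.3] 0.71 [0.654 0.209 0.   ]
rack [233.3 146.1] 0.72 [ 0.629 -0.219  0.   ]
square [283.9 167.4] 0.65 [ 0.436 -0.133  0.   ]
```

View pics/scene0.png

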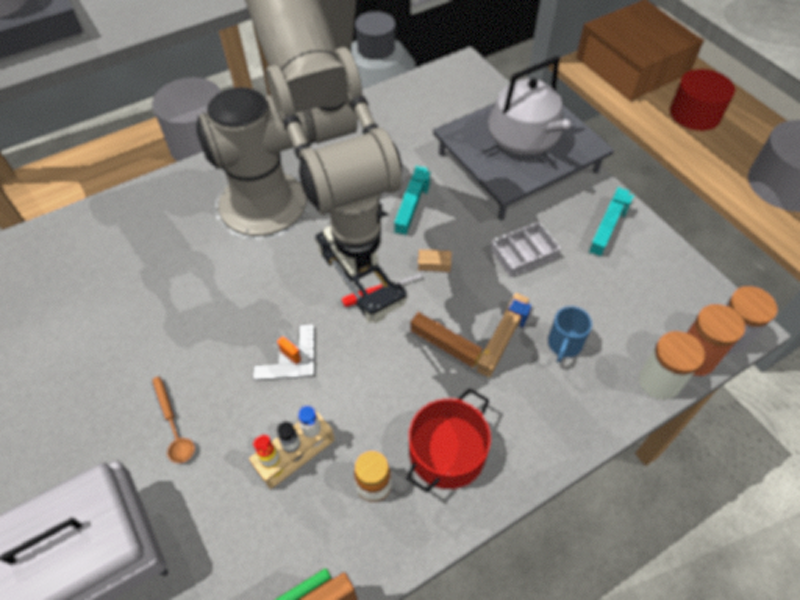

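View pics/side0.png

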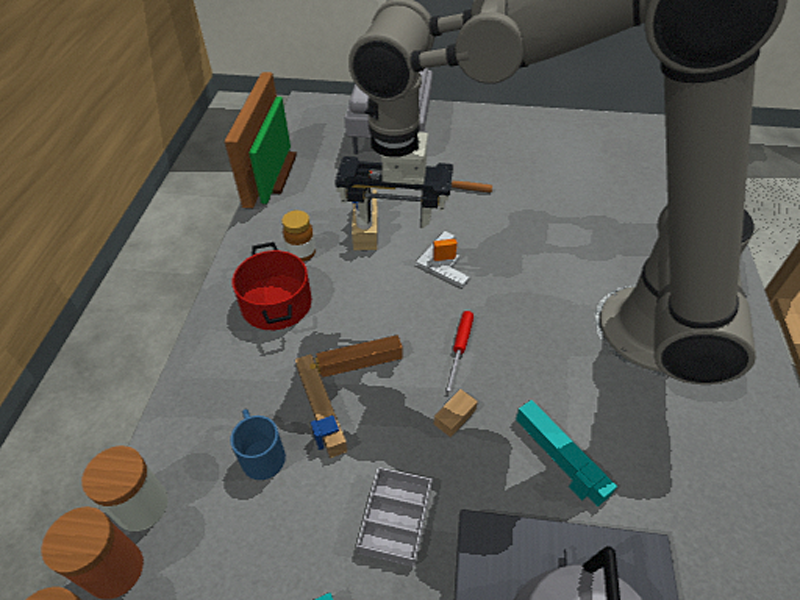

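Candidates for the glue tube: the red-capped tube at scene (166,288), with a black cap at (180,272) and a blue cap at (193,262) beside it. The red cap on the yellow tube is the one described. The square with the orange grip is at (185,222), and there is no second one. The pine/dark corner is at (310,228); the turquoise bars at (257,125) and (382,137) are the decoys.

Run:
```python
from h import *
np.set_printoptions(precision=3,suppress=True)
s=robot.observe(); print(s)
p=read_camera("wrist"); print(np.array(p["world_from_camera"]),p["fx"],p["cx"],p["cy"])
p=read_camera("scene"); save(p,"s1.png",(120,190,350,330),3.4)
p=read_camera("scene")
# rough: caps centroid positions by colour
for n in ["glue_cap","square_grip","plate","stud_face","rack"]:
    for r in nets.regions_of(p,n)[:3]: print(n,r["pixel"],r["score"],r["region"].sum())
```

```text
{'time': 0.9, 'qpos': array([-0.146,  0.342,  1.524, -0.   ,  1.275, -0.146]), 'qvel': array([ 0.   , -0.   ,  0.   , -0.001,  0.   ,  0.002]), 'joint_efforts': array([  0.001, -43.113, -24.448,   0.072,   0.048,  -0.   ]), 'tool_pos': array([0.525, 0.   , 0.227]), 'tool_rot': array([ 3.142, -0.   ,  0.   ]), 'contact_force': array([ 1.14 , -0.938,  0.405]), 'torque': array([ 0.008,  0.015, -0.001]), 'opening': 0.09166721205953177}
[[ 1.     0.     0.     0.525]
 [ 0.    -0.957 -0.29   0.078]
 [ 0.     0.29  -0.957  0.384]
 [ 0.     0.     0.     1.   ]] 294.7194706992906 256.83938376322146 192.74594138552348
square_grip [186.0, 232.3] 0.84 643
square_grip [321.4, 208.8] 0.58 644
plate [386.3, 143.4] 0.92 475
plate [318.8, 210.1] 0.77 631
plate [261.1, 130.8] 0.74 506
stud_face [284.3, 218.0] 0.7 707
rack [186.6, 294.2] 0.84 728
```

View pics/s1.png

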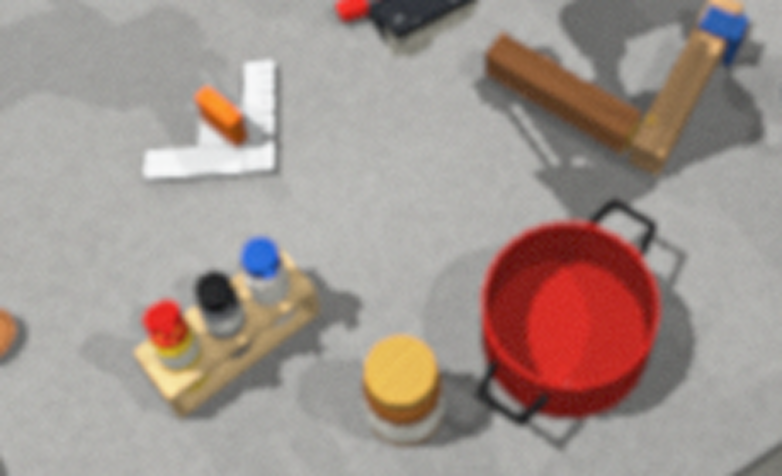

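Call:
carry_out --translation '[[0.015,0.03,-0.005],[0.015,0.04,-0.005],[0.015,0.04,-0.005],[0.015,0.04,-0.005],[0.015,0.03,0],[0,0.02,0],[0,0,0],[0,0,0]]' --turn '[[0,0,0],[0,0,0],[0,0,0],[0,0,0],[0,0,0],[0,0,0],[0,0,0],[0,0,0]]' --gripper '[1,1,1,1,1,1,1,1]'

```text
time: 2.1
tool_pos: [0.5994, -0.1995, 0.2464]
tool_rot: [-3.141, 0.001, -0.0]
contact_force: [0.1, 0.7, -0.2]
opening: 0.0323
```

Run:
```python
from h import *
np.set_printoptions(precision=3,suppress=True)
print(robot.observe()["tool_pos"])
W=read_camera("wrist"); save(W,"w1.png",None,1.56)
Z=dict(glue_mouth=.112,glue_tab=.13,square_grip=.036,square_heel=.006,rack=0,square=0)
S=read_camera("side"); C=read_camera("scene")
for c,p in zip("wsc",(W,S,C)):
    for n,z in Z.items():
        for t in nets.tip_of(p,n)[:3]: print(c,n,np.round(t["pixel"],1),round(t["score"],2),atz(p,t["pixel"],z))
save(S,"sd1.png",(180,80,340,290),3.0)
```

```text
[ 0.599 -0.199  0.246]
w glue_mouth [287.5 246.6] 0.82 [ 0.633 -0.271  0.112]
w square_grip [122.2 117.7] 0.71 [ 0.436 -0.138  0.036]
w square_heel [177.6 100.5] 0.87 [ 0.497 -0.117  0.006]
w square_heel [135.6 118.2] 0.58 [ 0.44  -0.14   0.006]
w rack [277.6 180. ] 0.84 [ 0.628 -0.225  0.   ]
w square [138.4 118. ] 0.65 [ 0.441 -0.14   0.   ]
s glue_mouth [230.  111.4] 0.67 [ 0.645 -0.275  0.112]
s glue_mouth [283.6 168.7] 0.48 [ 0.434 -0.017  0.112]
s glue_tab [228.6 105.5] 0.56 [ 0.65  -0.285  0.13 ]
s square_grip [283.1 159.7] 0.62 [ 0.441 -0.134  0.036]
s square_heel [269.7 169.4] 0.85 [ 0.484 -0.111  0.006]
s rack [233.8 142.7] 0.55 [ 0.63  -0.237  0.   ]
s square [284.7 166.5] 0.92 [ 0.434 -0.137  0.   ]
c glue_mouth [169.1 284.3] 0.79 [ 0.629 -0.267  0.112]
c glue_tab [184.9 226.6] 0.56 [ 0.499 -0.152  0.13 ]
c glue_tab [169.8 288.6] 0.46 [ 0.649 -0.271  0.13 ]
c square_grip [179.9 222.6] 0.54 [ 0.422 -0.148  0.036]
c square_heel [197.5 237.6] 0.56 [ 0.484 -0.12   0.006]
c rack [185.3 291.8] 0.96 [ 0.624 -0.234  0.   ]
c rack [184.1 226.8] 0.56 [ 0.421 -0.139  0.   ]
c square [187.9 230.3] 0.78 [ 0.44  -0.134  0.   ]
```

View pics/w1.png

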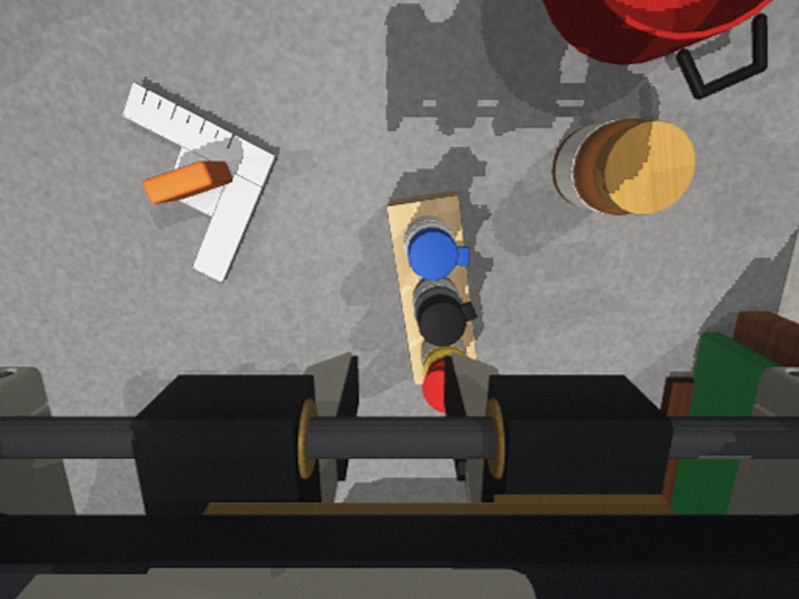

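The wrist view shows the rack running from (425,200) to (445,375). The blue and black caps' tabs point to the right (+x), and the red cap at (437,385) sits partly behind a finger. Next I go above its free half with the fingers closed.

Call:
carry_out --translation '[[0.012,0.018,0],[0.012,0.018,0],[0.013,0.018,0.02],[0.012,0.018,0.025],[0,0,0.025],[0,0,0.02],[0,0,0]]' --turn '[[0,0,0],[0,0,0],[0,0,0],[0,0,0],[0,0,0],[0,0,0],[0,0,0]]' --gripper '[1,1,1,1,1,1,1]'

```text
time: 3.85
tool_pos: [0.6474, -0.2713, 0.1528]
tool_rot: [-3.138, 0.006, -0.0]
contact_force: [-0.8, 0.8, 0.0]
opening: 0.0003
```

Run:
```python
from h import *
print(robot.observe()["tool_pos"],robot.observe()["contact_force"])
S=read_camera("side"); C=read_camera("scene")
def cr(p,c,w=50):
    im=p["img"][:,:,::-1]; u,v=map(int,c); return cv2.resize(im[v-w:v+w,u-w:u+w],(390,390),interpolation=cv2.INTER_CUBIC)
m=(.634,-.272,.125)
for p in(S,C): print(proj(p,m))
cv2.imwrite("pics/cap.png",np.hstack([cr(S,proj(S,m)),cr(C,proj(C,m))]))
```

```text
[ 0.64739945 -0.27131102  0.15280568] [-0.78814149  0.80868865  0.03676032]
[232.69409482 109.21227896]
[167.30246041 284.87423413]
```

View pics/cap.png

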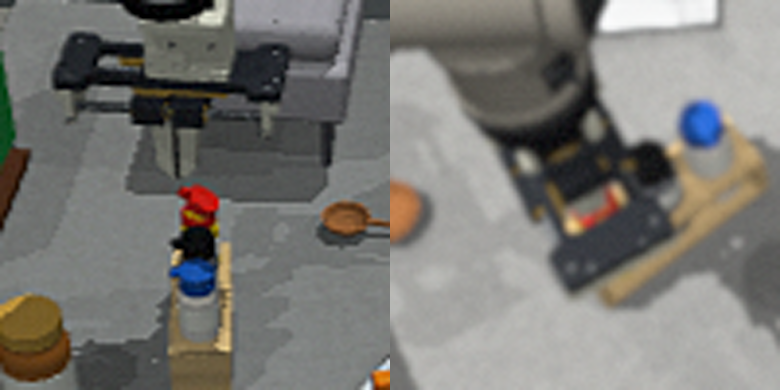

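In the side view the red cap at (198,205 in the crop) is raised, with its tab to the left (+x), and the finger tips at (178,175) are over the tab. Now I press down.

Call:
carry_out --translation '[[-0.003,0,0.008],[0,0,0.008],[0,0,0.007],[0,0,0.006],[0,0,0.003],[0,0,0.001],[0,0,0],[0,0,0],[0,0,0]]' --turn '[[0,0,0],[0,0,0],[0,0,0],[0,0,0],[0,0,0],[0,0,0],[0,0,0],[0,0,0],[0,0,0]]' --gripper '[1,1,1,1,1,1,1,1,1]'

```text
time: 4.85
tool_pos: [0.6459, -0.272, 0.1237]
tool_rot: [-3.141, 0.0, -0.0]
contact_force: [-0.9, -0.5, 0.1]
opening: 0.0002
```

Call:
carry_out --translation '[[0,0,0.002],[0,0,0.001],[0,0,0],[0,0,0],[0,0,0]]' --turn '[[0,0,0],[0,0,0],[0,0,0],[0,0,0],[0,0,0]]' --gripper '[1,1,1,1,1]'

```text
time: 5.35
tool_pos: [0.6464, -0.2721, 0.1217]
tool_rot: [3.141, -0.001, 0.0]
contact_force: [-0.4, 0.9, 4.3]
opening: 0.0005
```

Call:
carry_out --translation '[[0,0,0.001],[0,0,0.001],[0,0,0],[0,0,0],[0,0,0]]' --turn '[[0,0,0],[0,0,0],[0,0,0],[0,0,0],[0,0,0]]' --gripper '[1,1,1,1,1]'

```text
time: 5.85
tool_pos: [0.6465, -0.2722, 0.1214]
tool_rot: [3.14, -0.002, 0.0]
contact_force: [-3.7, 1.8, 13.0]
opening: 0.0005
```

Call:
carry_out --translation '[[0,0,-0.015],[0,0,-0.035],[0,-0.02,-0.045],[-0.01,-0.045,-0.035],[-0.01,-0.048,0],[-0.01,-0.048,0],[-0.01,-0.048,0],[-0.01,-0.048,0],[-0.01,-0.048,0],[-0.01,-0.045,0]]' --turn '[[0,0,0],[0,0,0],[0,0,0],[0,0,0],[0,0,0],[0,0,0],[0,0,0],[0,0,0],[0,0,0],[0,0,0]]' --gripper '[1,1,1,1,0,0,0,0,0,0]'

```text
time: 6.85
tool_pos: [0.5764, 0.0739, 0.2438]
tool_rot: [-3.142, 0.0, 0.0]
contact_force: [0.4, -0.1, -0.2]
opening: 0.0432
```

Call:
carry_out --translation '[[0,-0.02,0],[0,0,0],[0,0,0]]' --turn '[[0,0,0],[0,0,0],[0,0,0]]' --gripper '[0,0,0]'

```text
time: 7.15
tool_pos: [0.5773, 0.0918, 0.2437]
tool_rot: [3.141, 0.0, 0.001]
contact_force: [-0.7, -0.5, -0.4]
opening: 0.046
```

Run:
```python
from h import *
np.set_printoptions(precision=3,suppress=True)
print(robot.observe()["tool_pos"])
W=read_camera("wrist"); save(W,"w2.png",None,1.56); np.save("W2.npy",W,allow_pickle=True)
for n in ["plate","stud_face","stud"]:
    for t in nets.tip_of(W,n)[:3]: print(n,np.round(t["pixel"],1),round(t["score"],2),atz(W,t["pixel"],0),atz(W,t["pixel"],.04))
C=read_camera("scene"); save(C,"s2.png",(130,250,230,330),5)
for n in ["plate","stud_face"]:
    for r in nets.regions_of(W,n)[:2]:
        q=cv2.minAreaRect(np.argwhere(r["region"])[:,::-1].astype(np.float32)); b=cv2.boxPoints(q)
        print(n,r["score"],r["region"].sum(),b.round(0).tolist(),[atz(W,x,.04)[:2] for x in b])
```

```text
[0.577 0.092 0.244]
stud_face [310.5  72. ] 0.71 [0.645 0.208 0.   ] [0.638 0.204 0.04 ]
stud [312.9  78. ] 0.65 [0.648 0.201 0.   ] [0.641 0.198 0.04 ]
plate 0.63 3672 [[274.0, 1.0], [308.0, -16.0], [358.0, 85.0], [324.0, 102.0]] [array([0.595, 0.275]), array([0.631, 0.291]), array([0.693, 0.191]), array([0.655, 0.172])]
plate 0.63 203 [[-0.0, 28.0], [11.0, 28.0], [11.0, 55.0], [0.0, 55.0]] [array([0.295, 0.249]), array([0.307, 0.249]), array([0.301, 0.221]), array([0.289, 0.221])]
stud_face 0.63 3583 [[188.0, 130.0], [314.0, 74.0], [325.0, 99.0], [199.0, 154.0]] [array([0.495, 0.14 ]), array([0.642, 0.202]), array([0.657, 0.175]), array([0.506, 0.11 ])]
stud_face 0.19 1814 [[102.0, 71.0], [123.0, 71.0], [123.0, 216.0], [102.0, 216.0]] [array([0.401, 0.205]), array([0.424, 0.205]), array([0.401, 0.028]), array([0.374, 0.028])]
```

View pics/w2.png

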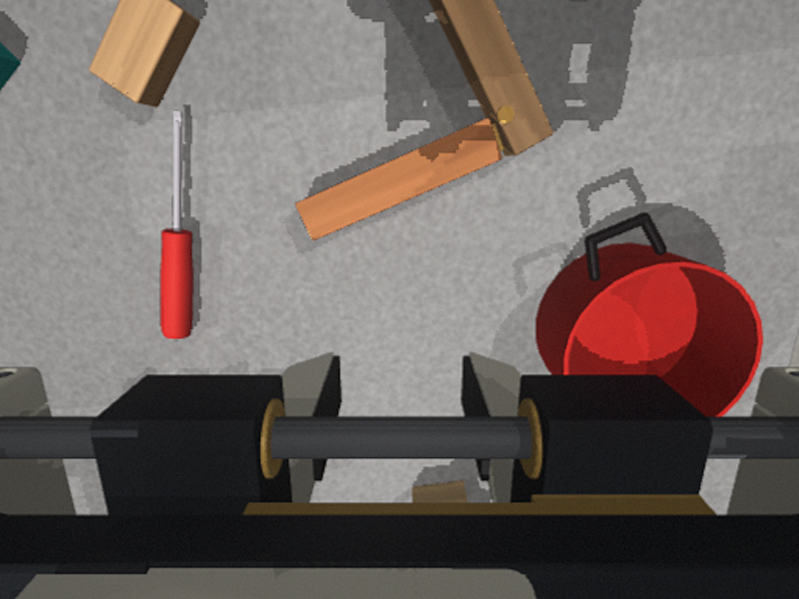

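Run:
```python
from h import *
W=np.load("W2.npy",allow_pickle=True).item()
im=W["img"][:,:,::-1][0:105,240:370]; z=cv2.resize(im,None,fx=6,fy=5.6,interpolation=cv2.INTER_CUBIC)
im=cv2.resize(im,None,fx=6,fy=5.6,interpolation=cv2.INTER_CUBIC)
for u in range(240,370,20): cv2.putText(im,str(u),((u-240)*6,10),0,.35,(0,0,255),1); cv2.line(im,((u-240)*6,12),((u-240)*6,20),(0,0,255),1)
for v in range(0,105,20): cv2.putText(im,str(v),(0,int(v*5.6)+4),0,.35,(0,0,255),1); cv2.line(im,(24,int(v*5.6)),(32,int(v*5.6)),(0,0,255),1)
cv2.imwrite("pics/cz.png",im)
```

```text
(no output)
```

View pics/cz.png

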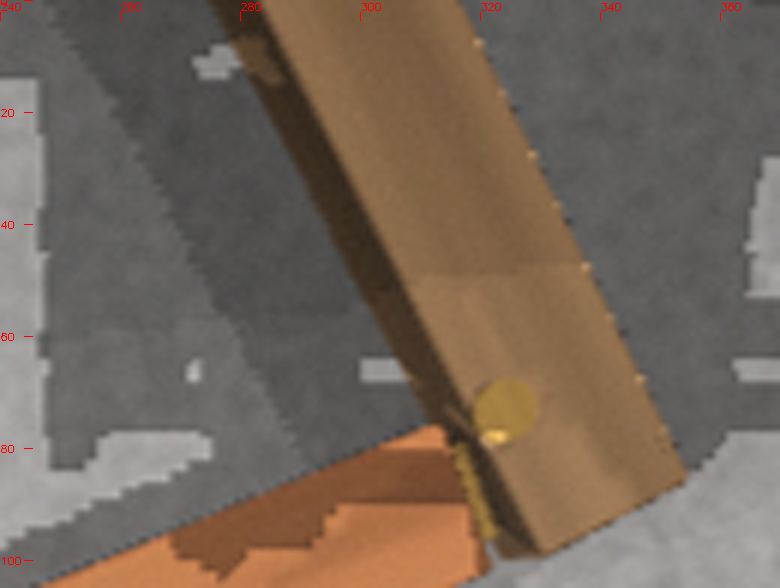

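Run:
```python
from h import *
np.set_printoptions(precision=4,suppress=True)
W=np.load("W2.npy",allow_pickle=True).item()
print(np.array(W["world_from_camera"]))
P=[atz(W,x,.04)[:2] for x in[(283.7,0),(330.8,99)]]; S=[atz(W,x,.04)[:2] for x in[(312.5,75.9),(247.5,104.5)]]; S2=atz(W,(189,130),.04)[:2]
print(P,S,S2)
a=P[0]-P[1]; print("plate x dir deg",np.degrees(np.arctan2(a[1],a[0])),"end len",np.linalg.norm(a))
b=S[1]-S[0]; print("stud y dir deg",np.degrees(np.arctan2(b[1],b[0])), np.degrees(np.arctan2(*(S2-S[0])[::-1])))
b=S2-S[0]
M=np.array([a,-b]).T; t=np.linalg.solve(M,S[0]-P[1]); c=P[1]+a*t[0]; print("corner",c,"proj0,40",proj(W,[*c,0]),proj(W,[*c,.04]))
print("plate bottom end len (32 wide ok?)",atz(W,(354,85),.04)[:2]-P[1])
```

```text
[[ 1.      0.0012  0.0002  0.5768]
 [ 0.0012 -0.9568 -0.2908  0.1701]
 [-0.0002  0.2908 -0.9568  0.4012]
 [ 0.      0.      0.      1.    ]]
[array([0.6053, 0.2756]), array([0.6631, 0.1749])] [array([0.6404, 0.2   ]), array([0.5658, 0.1686])] [0.4952 0.1391]
plate x dir deg 119.84786485461053 end len 0.11614330590009365
stud y dir deg -157.1522183662063 -157.24468562504006
corner [0.6471 0.2028] proj0,40 [312.2453  76.3081] [318.5493  73.2501]
plate bottom end len (32 wide ok?) [0.0256 0.0154]
```

The crop shows the inside corner at about wrist pixel (318,73). The plate's inside top edge runs from (284,0) to (331,99), and the stud edge from (312,76) leans in 7°, which agrees with the stated rest angle. I take the corner as (0.647,0.203) and the plate's x axis as 120°. Now over to the square.

Call:
carry_out --translation '[[-0.025,0.035,0],[-0.025,0.035,0],[-0.025,0.035,0],[-0.025,0.035,0],[-0.025,0.035,0],[-0.025,0.035,0],[-0.025,0.035,0],[0,0,0],[0,0,0],[0,0,0]]' --turn '[[0,0,0],[0,0,0],[0,0,0],[0,0,0],[0,0,0],[0,0,0],[0,0,0],[0,0,0.14],[0,0,0.14],[0,0,0.14]]' --gripper '[0,0,0,0,0,0,0,0,0,0]'

```text
time: 8.5
tool_pos: [0.402, -0.154, 0.2442]
tool_rot: [-3.142, -0.001, -0.428]
contact_force: [0.5, 0.1, -0.3]
opening: 0.046
```

Call:
carry_out --translation '[[0,0,0],[0,0,0],[0,0,0],[0,0,0],[0,0,0],[0,0,0],[0,0,0],[0,0,0]]' --turn '[[0,0,0.14],[0,0,0.14],[0,0,0.14],[0,0,0.14],[0,0,0.14],[0,0,0.12],[0,0,0],[0,0,0]]' --gripper '[0,0,0,0,0,0,0,0]'

```text
time: 9.3
tool_pos: [0.4023, -0.1533, 0.244]
tool_rot: [-3.141, -0.0, -1.237]
contact_force: [-0.5, 0.8, 0.4]
opening: 0.0459
```

Run:
```python
from h import *
np.set_printoptions(precision=4,suppress=True)
s=robot.observe(); print(s["tool_pos"],s["tool_rot"],s["qpos"])
W=read_camera("wrist"); save(W,"w3.png",None,1.56); np.save("W3.npy",W,allow_pickle=True)
for n,z in dict(square_grip=.036,square_heel=.006,square=0).items():
    for t in nets.tip_of(W,n)[:3]: print(n,np.round(t["pixel"],1),round(t["score"],2),atz(W,t["pixel"],z))
hsv=cv2.cvtColor(W["img"],cv2.COLOR_RGB2HSV)
w=((hsv[...,1]<40)&(hsv[...,2]>195)).astype(np.uint8)
o=((hsv[...,1]>150)&(hsv[...,0]<16)&(hsv[...,2]>120)).astype(np.uint8)
for m,z in((w,.012),(o,.06)):
    c=max(cv2.findContours(m,0,2)[0],key=cv2.contourArea); r=cv2.approxPolyDP(c,3,True)[:,0]
    print(cv2.contourArea(c)); print(np.hstack([r,[atz(W,x,z)[:2] for x in r]]))
```

```text
[ 0.4023 -0.1533  0.244 ] [-3.1414 -0.0002 -1.2372] [-0.5425  0.1522  1.7316  0.      1.2576  0.6947]
square_grip [251.9 138.6] 0.66 [ 0.4351 -0.1358  0.036 ]
square_heel [250.  84.] 0.95 [ 0.4955 -0.1122  0.006 ]
square [253.6 136.9] 0.75 [ 0.434 -0.138  0.   ]
1929.0
[[253.      86.       0.4942  -0.1167]
 [245.      94.       0.482   -0.1103]
 [244.     102.       0.4725  -0.1121]
 [255.     113.       0.4643  -0.1296]
 [260.     111.       0.4687  -0.1348]
 [256.     115.       0.4624  -0.1316]
 [263.     127.       0.4512  -0.1451]
 [259.     154.       0.4164  -0.1518]
 [274.     140.       0.4402  -0.1643]
 [300.     167.       0.4178  -0.2097]
 [314.     153.       0.4415  -0.2203]]
1285.5
[[ 49.     106.       0.3978   0.0895]
 [ 50.     115.       0.3884   0.0871]
 [119.     148.       0.3772   0.0066]
 [123.     133.       0.3956   0.0057]
 [ 60.     102.       0.4061   0.0785]]
```

View pics/w3.png

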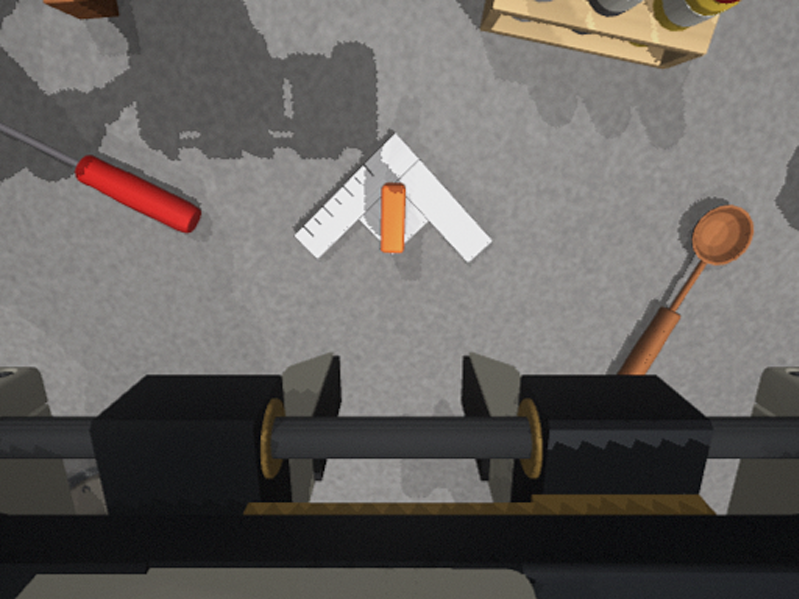

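Run:
```python
from h import *
np.set_printoptions(precision=4,suppress=True)
W=np.load("W3.npy",allow_pickle=True).item()
f=lambda u,v,z:atz(W,(u/1.56,v/1.56),z)[:2]
H,L,Rr=f(394,133,.012),f(295,237,.012),f(491,240,.012)
for q in(L,Rr): d=q-H; print(np.linalg.norm(d),np.degrees(np.arctan2(d[1],d[0])))
dg=(L+Rr)/2-H; a=np.arctan2(dg[1],dg[0]); print("diag",np.degrees(a)%360,"H",H,"grip",H+.045*np.sqrt(2)*np.array([np.cos(a),np.sin(a)]))
g1,g2=f(394,184,.06),f(392.5,243,.06); print("grip top",g1,g2,(g1+g2)/2, np.degrees(np.arctan2(*(g2-g1)[::-1]))%360,np.linalg.norm(g2-g1))
```

```text
0.11853926312731324 153.674009446976
0.1187660332100494 -117.06394751012475
diag 198.35908238239264 H [ 0.4948 -0.1159] grip [ 0.4344 -0.1359]
grip top [ 0.4598 -0.1286] [ 0.4189 -0.1414] [ 0.4394 -0.135 ] 197.38521716634395 0.042834329039576784
```

The square is clear at wrist pixel (252,85) for the heel, with both legs measuring 118.6 mm against the 120 mm given. The grip centre is at (0.4345,-0.136) and the diagonal at 198.3°. Now I descend onto it.

Call:
carry_out --translation '[[-0.006,-0.036,0.01],[0,0,0.045],[0,0,0.045],[0,0,0.045],[0,0,0.04],[0,0,0.025],[0,0,0.014],[0,0,0],[0,0,0]]' --turn '[[0,0,0.014],[0,0,0],[0,0,0],[0,0,0],[0,0,0],[0,0,0],[0,0,0],[0,0,0],[0,0,0]]' --gripper '[0,0,0,0,0,0,0,0,0]'

```text
time: 10.4
tool_pos: [0.4348, -0.1359, 0.0202]
tool_rot: [-3.141, -0.0, -1.253]
contact_force: [0.6, -0.4, -0.1]
opening: 0.046
```

Call:
carry_out --translation '[[0,0,0],[0,0,0],[0,0,0],[0,0,0],[0,0,0],[0,0,0]]' --turn '[[0,0,0],[0,0,0],[0,0,0],[0,0,0],[0,0,0],[0,0,0]]' --gripper '[1,1,1,1,1,1]' --squeeze 45

```text
time: 11.0
tool_pos: [0.4348, -0.1358, 0.0204]
tool_rot: [-3.141, -0.001, -1.254]
contact_force: [-1.5, 0.4, 5.7]
opening: 0.0177
```

Grip confirmed by the 17.7 mm opening. I lift just enough to clear the stud and screwdriver, then carry it to a spot about 42 mm back along the diagonal.

Call:
carry_out --translation '[[0,0,-0.025],[0,0,-0.03],[-0.02,-0.014,-0.01],[-0.03,-0.021,0],[-0.035,-0.025,0],[-0.035,-0.025,0],[-0.035,-0.025,0],[-0.035,-0.025,0],[-0.035,-0.025,0],[-0.035,-0.025,0]]' --turn '[[0,0,0],[0,0,0],[0,0,0],[0,0,0],[0,0,0],[0,0,0],[0,0,0],[0,0,0],[0,0,0],[0,0,0]]' --gripper '[1,1,1,1,1,1,1,1,1,1]'

```text
time: 12.0
tool_pos: [0.529, 0.1707, 0.0843]
tool_rot: [3.14, 0.0, -1.254]
contact_force: [1.3, -1.3, -2.7]
opening: 0.0177
```

Call:
carry_out --translation '[[-0.03,-0.02,0],[-0.024,-0.014,0],[0,0,0],[0,0,0],[0,0,0],[0,0,0],[0,0,0],[0,0,0]]' --turn '[[0,0,0],[0,0,0],[0,0,0.12],[0,0,0.12],[0,0,0.12],[0,0,0.12],[0,0,0.1],[0,0,0]]' --gripper '[1,1,1,1,1,1,1,1]'

```text
time: 12.8
tool_pos: [0.5442, 0.2307, 0.0841]
tool_rot: [3.14, -0.001, -1.835]
contact_force: [0.1, 0.1, -2.7]
opening: 0.0179
```

Run:
```python
from h import *
np.set_printoptions(precision=4,suppress=True)
s=robot.observe(); print(s["tool_pos"],s["tool_rot"],s["opening"],s["contact_force"])
W=read_camera("wrist"); save(W,"w4.png",None,1.56); np.save("W4.npy",W,allow_pickle=True)
for n,z in dict(plate=0,stud_face=0,square_heel=s["tool_pos"][2]-.020+.006).items():
    for t in nets.tip_of(W,n)[:2]: print(n,np.round(t["pixel"],1),round(t["score"],2),atz(W,t["pixel"],z))
```

```text
[0.5442 0.2307 0.0841] [ 3.1401 -0.001  -1.8348] 0.017884143045066178 [ 0.0585  0.056  -2.7172]
plate [257.8  64.3] 0.7 [0.6466 0.2016 0.    ]
stud_face [253.6  66.4] 0.63 [0.6461 0.2051 0.    ]
square_heel [255.5 131.4] 0.93 [0.6051 0.2144 0.0701]
```

View pics/w4.png

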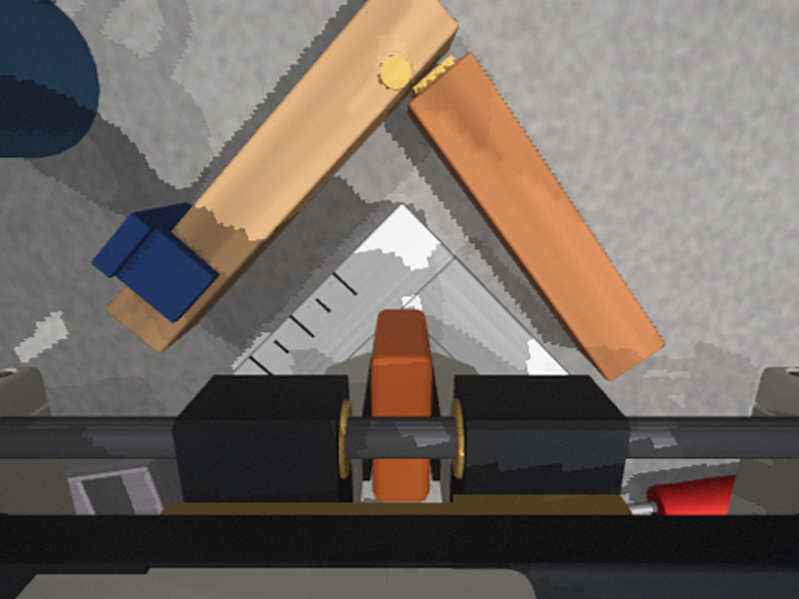

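Run:
```python
from h import *
np.set_printoptions(precision=4,suppress=True)
W=np.load("W4.npy",allow_pickle=True).item()
f=lambda u,v,z:atz(W,(u/1.56,v/1.56),z)[:2]
ang=lambda a,b:np.degrees(np.arctan2(*(b-a)[::-1]))
g=cv2.cvtColor(W["img"],cv2.COLOR_RGB2GRAY)
L=cv2.createLineSegmentDetector().detect(g)[0][:,0]
for l in L:
    n=np.hypot(l[2]-l[0],l[3]-l[1])
    if n>35 and max(l[1],l[3])<245:
        a,b=l[:2],l[2:]
        print(l.round(1),*[ (z,round(ang(atz(W,a,z)[:2],atz(W,b,z)[:2])%180,2),atz(W,a,z)[:2]) for z in(.04,.076)])
```

```text
[291.9 239.7 376.9 239.9] (0.04, np.float64(74.7), array([0.5181, 0.2098])) (0.076, np.float64(74.7), array([0.5363, 0.2098]))
[171.9 239.8 220.6 239.7] (0.04, np.float64(74.93), array([0.5416, 0.2969])) (0.076, np.float64(74.93), array([0.5556, 0.2813]))
[256.1 131.1 214.3 173. ] (0.04, np.float64(119.41), array([0.6025, 0.2148])) (0.076, np.float64(119.41), array([0.6056, 0.2139]))
[101.9 225.7 292.9  17.8] (0.04, np.float64(119.83), array([0.5659, 0.3429])) (0.076, np.float64(119.83), array([0.5756, 0.3191]))
[261.9  66.8 388.2 241.5] (0.04, np.float64(23.09), array([0.6401, 0.2008])) (0.076, np.float64(23.09), array([0.6365, 0.2024]))
[140.2 176.5 111.9 206.9] (0.04, np.float64(119.34), array([0.5935, 0.3016])) (0.076, np.float64(119.34), array([0.5982, 0.2852]))
[174.3  71.8 137.5 115.1] (0.04, np.float64(120.0), array([0.6518, 0.2553])) (0.076, np.float64(120.0), array([0.6461, 0.2471]))
[235.7  -0.3 173.7  72.6] (0.04, np.float64(119.96), array([0.68  , 0.2064])) (0.076, np.float64(119.96), array([0.6693, 0.207 ]))
[109.3 148.  143.3 176.9] (0.04, np.float64(30.77), array([0.6
[... 662 characters left out ...]
0.076, np.float64(119.25), array([0.6124, 0.2488]))
[ 57.6 167.4  84.5 134.9] (0.04, np.float64(119.56), array([0.6146, 0.3548])) (0.076, np.float64(119.56), array([0.6156, 0.3289]))
[ 83.2 135.9 119.6 129.1] (0.04, np.float64(85.09), array([0.6299, 0.3283])) (0.076, np.float64(85.09), array([0.6281, 0.3071]))
[292.8 163.5 342.  214.2] (0.04, np.float64(29.68), array([0.5746, 0.196 ])) (0.076, np.float64(29.68), array([0.5827, 0.1984]))
[ 71.1 174.8  94.6 147.1] (0.04, np.float64(119.66), array([0.6073, 0.348 ])) (0.076, np.float64(119.66), array([0.6096, 0.3233]))
[135.  176.4 100.7 146.8] (0.04, np.float64(29.94), array([0.5945, 0.3052])) (0.076, np.float64(29.94), array([0.5991, 0.2881]))
```

The wrist view shows the heel at (256,131) and the corner at (258,65), both on the image centre line. The square's edges (119.4–119.6°) and the plate's (119.8°) are nearly parallel. I descend, then approach along tool −y; about 42 mm to go.

Call:
carry_out --translation '[[0,0,0.02],[0,0,0.025],[0,0,0.0175],[0,0,0],[0,-0.012,0],[0,-0.012,0],[0,-0.008,0],[0,-0.004,0],[0,0,0],[0,0,0]]' --turn '[[0,0,-0.005],[0,0,0],[0,0,0],[0,0,0],[0,0,0],[0,0,0],[0,0,0],[0,0,0],[0,0,0],[0,0,0]]' --gripper '[1,1,1,1,1,1,1,1,1,1]'

```text
time: 14.0
tool_pos: [0.5799, 0.222, 0.0227]
tool_rot: [-3.141, 0.001, -1.829]
contact_force: [0.4, 2.5, -2.6]
opening: 0.0176
```

Call:
carry_out --translation '[[0,-0.002,0],[0,-0.002,0],[0,0,0],[0,0,0]]' --turn '[[0,0,0],[0,0,0],[0,0,0],[0,0,0]]' --gripper '[1,1,1,1]'

```text
time: 14.4
tool_pos: [0.5831, 0.2206, 0.0223]
tool_rot: [3.141, -0.0, -1.829]
contact_force: [-2.1, 1.0, -2.3]
opening: 0.0174
```

Call:
carry_out --translation '[[0,-0.001,0],[0,-0.001,0],[0,0,0],[0,0,0]]' --turn '[[0,0,0],[0,0,0],[0,0,0],[0,0,0]]' --gripper '[1,1,1,1]'

```text
time: 14.8
tool_pos: [0.5834, 0.2206, 0.0222]
tool_rot: [3.138, -0.001, -1.829]
contact_force: [-8.0, 3.2, 0.7]
opening: 0.0178
```

```bash
cat > st.py <<'E'
from h import *
np.set_printoptions(precision=4,suppress=True)
x=np.array([np.cos(np.radians(119.83)),np.sin(np.radians(119.83)),0]);y=np.array([-x[1],x[0],0])
F=[];T=[]
for i in range(4):
    W=read_camera("wrist"); s=robot.observe(); F.append(s["contact_force"]);T.append(s["torque"])
F=np.mean(F,0); print(s["tool_pos"],s["tool_rot"],"Fx,Fy plate frame",F@x,F@y,F[2],"T",np.mean(T,0))
c=np.array([.6465,.203,0]); d=s["tool_pos"]-c; print("grip in plate frame mm",d@x*1e3,d@y*1e3)
z=s["tool_pos"][2]-.0204
h=nets.tip_of(W,"square_heel"); k=nets.tip_of(W,"stud_face")
if h:print("heel",h[0]["pixel"],h[0]["score"],atz(W,h[0]["pixel"],z+.006))
if k:print("stud",k[0]["pixel"],atz(W,k[0]["pixel"],0))
g=cv2.cvtColor(W["img"],cv2.COLOR_RGB2GRAY)
for l in cv2.createLineSegmentDetector().detect(g)[0][:,0]:
    if np.hypot(l[2]-l[0],l[3]-l[1])>35 and max(l[1],l[3])<245:
        a,b=[atz(W,q,.04)[:2] for q in(l[:2],l[2:])]; print(l.round(0),round(np.degrees(np.arctan2(*(b-a)[::-1]))%180,2))
import sys
if len(sys.argv)>1: save(W,sys.argv[1],None,1.56)
E
python3 st.py w5.png
```

```text
[0.5834 0.2206 0.0223] [ 3.1378 -0.0009 -1.8287] Fx,Fy plate frame 6.656940194627694 5.1024507057264525 0.24989493449100383 T [ 0.6313  1.4472 -0.1666]
grip in plate frame mm 46.65236766331051 45.93471459286414
heel [253.7, 130.2] 0.97 [0.6453 0.2056 0.0079]
stud [255.4, 125.2] [0.6472 0.2041 0.    ]
[306. 240. 358. 240.] 74.86
[174. 240. 222. 240.] 75.35
[297.  97. 268. 126.] 120.29
[358. 238. 291. 169.] 30.13
[269. 121. 308.  82.] 120.17
[ 96. 206.  65. 240.] 119.51
[ 24. 236.  86. 200.] 104.09
[261.  25. 141. 158.] 119.8
[315.  94. 267. 142.] 119.85
[307.  79. 263.  28.] 29.36
[269. 143. 301. 175.] 30.52
[151. 238. 192. 196.] 120.13
[139. 160.  96. 207.] 120.05
[364. 151. 316.  96.] 29.66
[425. 219. 389. 178.] 29.55
```

View pics/w5.png

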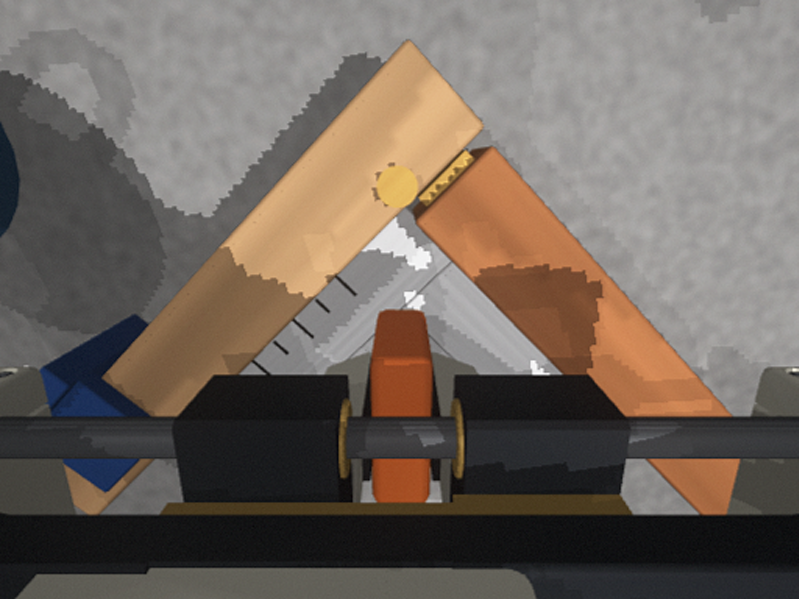

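Both contacts are made: 6.7 N from the stud and 5.1 N from the plate. In the picture the edges look flush at (390,220), with the stud about 0.3° short of square. A small extra push along the plate should close that.

Call:
carry_out --translation '[[0.0007,-0.001,0],[0,0,0],[0,0,0],[0,0,0]]' --turn '[[0,0,0],[0,0,0],[0,0,0],[0,0,0]]' --gripper '[1,1,1,1]'

```text
time: 15.5
tool_pos: [0.5835, 0.2204, 0.0223]
tool_rot: [3.136, -0.001, -1.828]
contact_force: [-10.0, 5.4, 0.9]
opening: 0.018
```

```bash
python3 st.py w6.png
cat > cap.py <<'E'
from h import *
S=read_camera("side"); C=read_camera("scene")
def cr(p,c,w=50):
    im=p["img"][:,:,::-1]; u,v=map(int,c); return cv2.resize(im[v-w:v+w,u-w:u+w],(390,390),interpolation=cv2.INTER_CUBIC)
m=(.634,-.272,.12)
cv2.imwrite("pics/cap2.png",np.hstack([cr(S,proj(S,m)),cr(C,proj(C,m))]))
E
python3 cap.py
```

```text
[0.5835 0.2204 0.0223] [ 3.1364 -0.0006 -1.8283] Fx,Fy plate frame 10.624854748146696 6.2776499443373766 1.6289832427213486 T [ 1.127   1.8677 -0.029 ]
grip in plate frame mm 46.473697536273534 46.02256780993324
heel [255.3, 130.1] 0.89 [0.6452 0.2045 0.0079]
stud [257.0, 126.5] [0.6463 0.2032 0.    ]
[316. 240. 358. 240.] 74.58
[173. 240. 222. 240.] 75.31
[297.  97. 268. 126.] 120.27
[349. 228. 303. 182.] 30.42
[305. 183. 278. 156.] 30.78
[ 94. 208.  65. 240.] 119.54
[ 24. 236.  85. 201.] 104.14
[260.  27. 141. 158.] 119.81
[314.  95. 267. 142.] 120.08
[  1.  78.  13. 114.] 170.41
[307.  78. 263.  27.] 29.45
[268. 143. 302. 176.] 31.47
[424. 218. 390. 180.] 29.93
[361. 147. 317.  97.] 29.94
[139. 160. 103. 199.] 119.96
```

View pics/cap2.png

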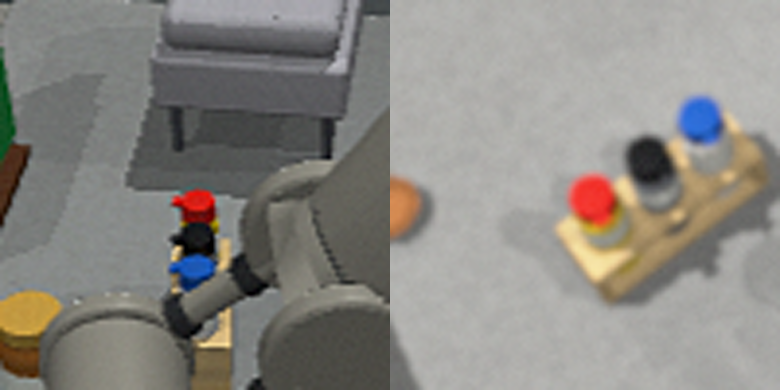

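```bash
python3 -c "
from cell import robot
print(robot.hand_in())"
```

```text
the job is handed in; nothing more can be done
None
```

I pressed the red cap shut, then set the carpenter's square into the corner and handed the job in at about 16 s with it still gripped and pressed there. No verdict was reported.

- **Cap:** it reached its hard stop at 13 N with the finger tips at 121.4 mm, against a shut height of 121.5 mm. Both cameras showed it level with the other two caps afterwards.
- **Carrying:** the square did not stay low the whole way. I lifted it about 65 mm to pass over the screwdriver and the stud, then lowered it to about 2 mm above the worktop and pushed it in along the diagonal.
- **Contact:** the last readings were about 10.6 N against the stud and 6.3 N against the plate. The opening stayed at 18 mm with the grip set to 45 N, and tilt was about 0.005 rad.
- **Angles:** the stud was within about 0.4° of square, and the square within about 0.4° of the plate. One short square-edge line read up to 1.7° off; I put that down to noise in a short segment.
- **Heel position:** I estimate the heel at 1.8–2 mm from the inside corner, against the 4 mm allowed. The camera calibration is itself only good to about 2 mm, and the contact stops suggest the true gap is smaller.
- **Not checked:** I did not measure the bystanders again at the end; nothing I saw or felt suggested any had been touched.

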